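# Load the leak-test shuttle, park its index plunger and run it under the test head

## Task

Stand the filter cartridge upright in the white nest, right down to its floor, while the shuttle is still pinned. Then draw the red T-grip of the index plunger up until you feel it reach its stop, never wrenching it, turn it anticlockwise and ease it into its rest notch so that it stays retracted with your hand off it. Finally push the shuttle gently by its black handle along the bed until it rests against the rubber buffer under the test head, with the cartridge still standing in the nest and the grease bottle and the O-ring tin left where they are.

Things in the scene. Friction and masses are not known exactly. Their poses are not given: they have to be found in the camera images.
- cartridge_center (a point): Cream filter cartridge with a black O-ring, loose, standing upright: 72 mm tall, body 41 mm across (45 mm over the O-ring), about 45 g. The point is on its axis half-way up (36 mm above its foot); z up along its axis.
- bed: Grey slide base with steel guide rails, fixed on the bench: 124 mm wide (its x), reaching from -135 to +255 mm along its y, rails 35 mm high (bolt heads 39). Origin on the underside, on the centre line. Its y axis is the direction in which the shuttle runs to the test head; z up.
- test_head (a point): Aluminium leak-test head on the bed, fixed: middle of the rubber face under its blue sealing bell (52 mm across), 116 mm above the bench on the bed's centre line, at y = +182 mm of the bed. Bell, arm and cylinder rise to 224 mm; the column stands 72 to 98 mm to the far (+x) side. Keep clear of it.
- shuttle (a joint): Travel of the aluminium shuttle along the bed's +y, in m: 0 = pinned at the loading station, 0.110 = just touching the rubber buffer at the bed's end, nest under the test head. About 2.5 N of friction when the plunger is retracted; with the plunger down its tip stands 4.5 mm deep in a hole of the bed and locks it. The buffer gives 0.1 mm or less per newton; over 30 N on it, or on the locked plunger, is too much.
- nest (a point): Centre of the floor of the round pocket in the white nest block (62 mm square, top 54 mm above the bench) on the shuttle: pocket 44 mm across, 22 mm deep, rim chamfered 2 mm, floor 32 mm above the bench. z up; y along the travel. The seated cartridge has its centre 36 mm above this point. The plunger's axis lies 90 mm behind it (-y).
- push_handle (a point): Middle of the grip of the upright black push handle on the shuttle: round, 28 mm across, 90 mm above the bench (grip from 74 to 113 mm, slim 13 mm stem below), on the centre line, 80 mm behind the plunger's axis (-y). Its y axis points along the travel.
- t_grip (a point): Middle of the red T-grip on the index plunger: a bar 46 mm long (its own y), 14 mm wide (its own x), 16 mm tall, 102 mm above the bench when the plunger is down; its z is the plunger's upright axis. At plunger_turn 0 the bar lies along the bed's y. Bar, rod and the brass cross key under it lift and turn as one. The slotted steel sleeve below reaches 78 mm above the bench at most.
- plunger (a joint): Lift of the index plunger, m; 0 = down. Its spring pushes down with 8 N plus 0.15 N per mm. The cross key runs in a deep slot of the sleeve, which is screwed in by an amount that differs by 12 mm and is not told: the key comes clear of the slot at 8 to 20 mm of lift; 1.5 mm above that, at 9 to 21 mm, a solid stop ends the lift, felt as a sharp rise of the pull (9 to 11 N just before it).
- plunger_turn (a joint): Turn of the plunger about its upright axis, rad, growing anticlockwise seen from above: 0 = key in the slot (play 0.07), 1.22 (70 degrees) = over the rest notch, a stop at 1.47. The notch is 2.2 mm deep and takes the key within 0.13 of 1.22; parked, the lift is 5.5 to 17.5 mm. Over 24 N of key or shoulder on the sleeve (at the stop, in the slot, snapped into the notch) damages it.
- cartridge: The cartridge as a body, origin at the middle of its foot.
- grease_center (a point): Squeeze bottle of seal grease with a red spout, loose bystander, 43 mm across, 139 mm tall; point on its axis 46 mm above its foot.
- oring_tin: Small round open tin of O-rings, loose bystander, 68 mm across, 22 mm tall; origin at the middle of its foot.
There are look-alikes about, which are no part of the job. What is shaped like the cartridge but pink or turquoise is not meant.

How it is judged:
By the outcome, as a careful person would: the job done as asked, in the order asked, and still so for the second after the job is handed in, with the robot touching nothing.
It also fails if it takes over 61 s, if anything falls off the work surface, if the arm or the gripper's body presses on something with over 40 N, if the wrist force passes 120 N, or if a joint passes its speed limit or range.

## Robot

A 6-joint arm with a two-finger parallel gripper is mounted at the origin on the work surface; the furniture and walls round the work are solid. World frame = base frame: x ahead of the robot, y to its left, z up, the work surface at z = 0. Lengths are in m, angles in rad, forces in N, time in s.
With the tool pointing down it reaches from about 0.275 to 1 m from the base axis. Payload 8.4 kg.
Tool frame: the origin (TCP) lies midway between the tips of the shut fingers; the grasp point (between the pads) lies 19 mm behind it; z points along the fingers, y is the line along which they close (so a half turn about z gives the same grasp; the last joint's range is limited). The gripper opens to 85 mm and grips with 20 to 120 N. Pads are 22 mm wide; open, the fingers measure 114 mm over their backs; the gripper's body (76 mm by 85 mm) begins 54 mm behind the grasp point. The pads swing forward as they close: fully open they stand 13 mm farther back than shut.
Start: joints at [1.151, 0.353, 1.633, -0, 1.155, -0.002], TCP at [0.254, 0.571, 0.231] pointing down, gripper open.
Joint ranges: [-2.63, 2.63], [-0.92, 2.1], [0.06, 2.66], [-1.3, 4.44], [0, 2.69], [-3.02, 3.02]. Speed limits (rad/s): [2.22, 2.22, 2.79, 3.14, 3.14, 3.14].

## Interface

Orientations are given as [roll, pitch, yaw] about the fixed x, y, z axes, in that order (R = Rz(yaw) Ry(pitch) Rx(roll)).
In Python, from workcell import manip gives the robot as it stands.
- The arm moves only by the tool play_rows, never from a script. Its argument "plan" is a list of rows, each a list of 3 entries, a list of its own where there are three numbers: the shift along the tool's x, y, z scaled (see below), then the turn, a rotation vector about the tool's x, y, z scaled (see below), then the closure, from 0 (fully open) to 1 (shut). In form: [[[tx, ty, tz], [ax, ay, az], gripper], ...]. A call has 1 to 20 rows; each row shifts and turns the commanded pose from where the row before left it, along the tool's axes as they then stand; what a row does not reach is not made up. The controller multiplies each number of a shift by 3 cm and each number of a turn by pi/4 rad. A row lasts 1/12 s, in which the tool goes at most 41.7 mm and 7.16 degrees, less where a joint would pass 70% of its speed; a pose out of reach is approached as far as the arm can. A call with a number of a shift or a turn outside -1 to 1 is refused whole. A call with a gripper value outside its range is refused whole. The fingers move at their own pace and stop on an object; the grip force is fixed at half the most. Time passes only in rows, so rows that do not move let the fingers close. It gives the time, the measured TCP pose, the force, the opening and the grip force at its end, in the units of the state.
- manip.sense(): the state, without advancing time (a new reading comes with each control period).
- manip.read_camera(name): name is "scene" or "side" or "wrist"; returns a dict with "image" (420x560x3 uint8, blue, green, red), "camera_matrix" (3x3 intrinsics, pixels), "position" and "orientation" of the camera in the world; the wrist camera has in their place "hand_eye" (4x4, takes a point from camera to tool coordinates, whose origin is the TCP and whose axes are the flange's). Camera axes: x right, y up, looking along -z (the intrinsics and any distortion apply to the point x, -y, -z); pixel columns grow to the right and rows downward; lengths in m; the calibration is good to about 2 mm. A picture is of the moment at which its call begins: read the wrist's pose just before it. There is no depth.
- manip.finish_job(): hands the job in; it is judged then, once.
The state is a dict: "clock": time; "q": joint angles; "qvel": joint speeds; "joint_torque": joint torques, N m; "tool_pos": TCP position; "orientation": TCP orientation; "ft_force": force on the tool from outside, world axes, zero at the start; "ft_torque": the same for the moment, N m; "grip_width": finger opening in m; "grasp_force": force on a finger pad.
Only numpy, scipy, OpenCV 4.12 (cv2) and the standard library are available. Lean on these libraries where they do the work, as an engineer would, in place of code of your own. Each camera call takes 0.05 s, during which the arm holds its last target. There are 200 camera calls.

## Working session

There is one attempt and no reset: what is moved stays moved. The work goes in short steps, Python scripts to look and compute and a tool call to move; the robot and the scene stay as the last step left them, time stands still between calls to the robot, and variables do not carry over. Pictures are saved under pics/ and viewed, at most 10 in all, crops included, and the job is handed in when it is done.

Besides the shell and the picture viewer there is one more tool, called after "Request:" by a JSON object that holds its "api" and its "payload", one argument or row to a line. play_rows: Moves the arm, as the interface text tells. Its arguments: {"type":"object","properties":{"plan":{"type":"array","items":{"type":"array"}}},"required":["plan"]}

```bash
mkdir -p pics; cat > h.py <<'E'
import numpy as np,cv2
from scipy.spatial.transform import Rotation as R
from workcell import manip
def shot(n,f):
    s=manip.sense(); d=manip.read_camera(n); cv2.imwrite('pics/'+f+'.png',d['image'])
    import pickle; d['s']=s; pickle.dump(d,open('pics/'+f+'.pkl','wb')); return d
E
python3 - <<'E'
from h import *
s=manip.sense(); print({k:np.round(v,3) for k,v in s.items()})
for n in ['scene','side','wrist']:
    d=shot(n,n+'0'); print(n,{k:np.round(v,4).tolist() for k,v in d.items() if k not in('image','s')})
a=cv2.imread('pics/scene0.png');b=cv2.imread('pics/side0.png')
E
```

```text
{'clock': np.float64(0.0), 'q': array([ 1.151,  0.354,  1.634,  0.   ,  1.155, -0.002]), 'qvel': array([ 0.002, -0.   ,  0.   ,  0.001, -0.   ,  0.001]), 'joint_torque': array([ 1.0000e-03, -6.0525e+01, -3.4207e+01,  0.0000e+00,  9.0000e-03,
        0.0000e+00]), 'tool_pos': array([0.253, 0.571, 0.231]), 'orientation': array([-3.14 , -0.   ,  2.724]), 'ft_force': array([ 0.01 ,  0.205, -0.152]), 'ft_torque': array([-0.05 , -0.028,  0.006]), 'grasp_force': np.float64(0.0), 'grip_width': np.float64(0.085)}
scene {'camera_matrix': [[431.3303, 0.0, 286.4375], [0.0, 431.3303, 212.5325], [0.0, 0.0, 1.0]], 'position': [-0.1126, -0.5446, 0.7447], 'orientation': [0.9237, -0.0214, -0.8116]}
side {'camera_matrix': [[510.2147, 0.0, 272.5477], [0.0, 510.2147, 206.5185], [0.0, 0.0, 1.0]], 'position': [0.5821, 0.9604, 0.7857], 'orientation': [0.9377, 0.0042, 3.0793]}
wrist {'camera_matrix': [[341.4436, 0.0, 278.0652], [0.0, 341.4436, 212.1776], [0.0, 0.0, 1.0]], 'hand_eye': [[-0.0009, 0.9608, 0.2774, 0.071], [1.0, 0.001, -0.0005, 0.0003], [-0.0008, 0.2774, -0.9608, -0.1433], [0.0, 0.0, 0.0, 1.0]]}
```

View pics/scene0.png

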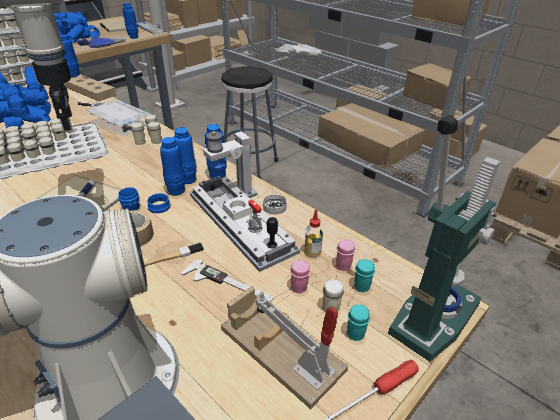

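View pics/side0.png

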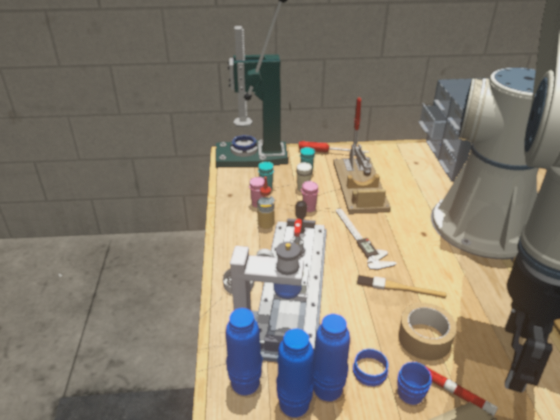

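The scene shows the bed at about (245,220), handle (272,232), T-grip (255,205), cream cartridge (333,295), grease bottle (314,235) and tin (275,204). I'll enlarge it.

```bash
python3 - <<'E'
import cv2
a=cv2.imread('pics/scene0.png')[170:320,180:380]
b=cv2.resize(a,None,fx=4,fy=4,interpolation=cv2.INTER_CUBIC);cv2.imwrite('pics/c1.png',b)
a=cv2.imread('pics/side0.png')[150:370,220:370]
b=cv2.resize(a,None,fx=2.7,fy=2.7,interpolation=cv2.INTER_CUBIC);cv2.imwrite('pics/c2.png',b)
E
```

```text
(no output)
```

View pics/c1.png

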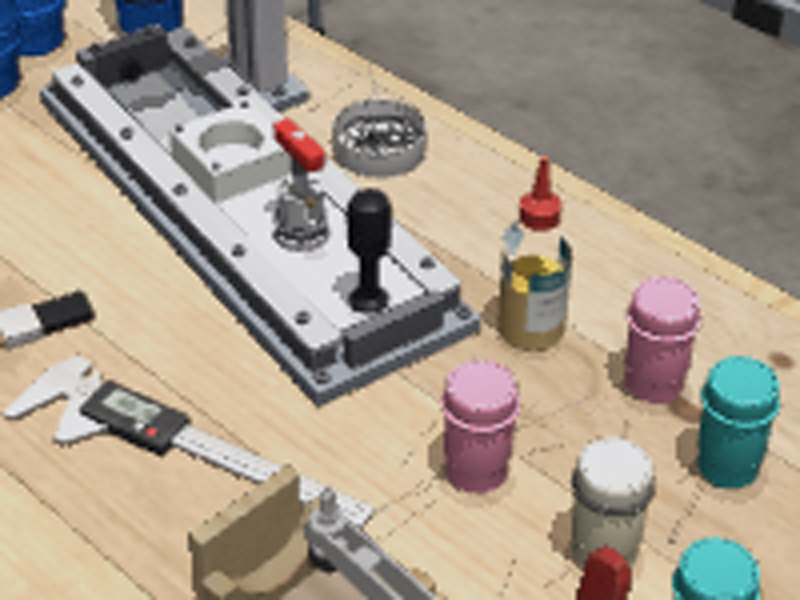

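Crop (4x, offset 180,170): T-grip (299,143), handle grip (370,222), pocket rim (231,137), cream cartridge top (615,465), grease foot (532,325), tin (379,140), pinks top (481,390),(664,305), teal (740,385),(717,570).

```bash
cat >> h.py <<'E'
def ray(d,u,v):
    K=d['camera_matrix']; r=np.array([(u-K[0,2])/K[0,0],-(v-K[1,2])/K[1,1],-1.])
    if 'hand_eye' in d:
        T=np.array(d['hand_eye']); s=d['s']; Rt=R.from_euler('xyz',s['orientation']).as_matrix()
        return np.array(s['tool_pos'])+Rt@T[:3,3], Rt@T[:3,:3]@r
    return np.array(d['position']),R.from_euler('xyz',d['orientation']).as_matrix()@r
def atz(d,u,v,z):
    p,r=ray(d,u,v); return p+r*(z-p[2])/r[2]
def proj(d,P):
    K=d['camera_matrix']
    if 'hand_eye' in d:
        T=np.array(d['hand_eye']); s=d['s']; Rt=R.from_euler('xyz',s['orientation']).as_matrix()
        p=np.array(s['tool_pos'])+Rt@T[:3,3];M=Rt@T[:3,:3]
    else: p=np.array(d['position']);M=R.from_euler('xyz',d['orientation']).as_matrix()
    c=M.T@(np.array(P)-p); return K[0,2]+K[0,0]*c[0]/-c[2],K[1,2]-K[1,1]*c[1]/-c[2]
import pickle
def load(f): return pickle.load(open('pics/'+f+'.pkl','rb'))
E
python3 - <<'E'
from h import *
d=load('scene0')
for n,u,v,z in [('tgrip',299,143,.102),('handle',370,222,.09),('nest',231,137,.054),('cart',615,467,.072),('pinkL',481,390,.072),('pinkR',664,302,.072),('tealR',740,385,.072),('tealF',717,570,.072),('grease',532,320,.01),('tin',379,140,.015),('bedcornerNear',320,400,0.01),('bedcornerR',478,322,.01),('bedLfar',43,92,.01),('plate',330,500,.1)]:
    print(n,np.round(atz(d,180+u/4,170+v/4,z),4))
E
```

```text
tgrip [0.478  0.1068 0.102 ]
handle [0.4641 0.0297 0.09  ]
nest [0.4941 0.193  0.054 ]
cart [ 0.4254 -0.1919  0.072 ]
pinkL [ 0.4184 -0.1028  0.072 ]
pinkR [ 0.5493 -0.1302  0.072 ]
tealR [ 0.5233 -0.203   0.072 ]
tealF [ 0.4067 -0.2715  0.072 ]
grease [ 0.537  -0.0429  0.01  ]
tin [0.6011 0.1573 0.015 ]
bedcornerNear [0.3929 0.0008 0.01  ]
bedcornerR [ 0.5114 -0.0198  0.01  ]
bedLfar [0.4715 0.3813 0.01  ]
plate [ 0.2864 -0.1199  0.1   ]
```

View pics/c2.png

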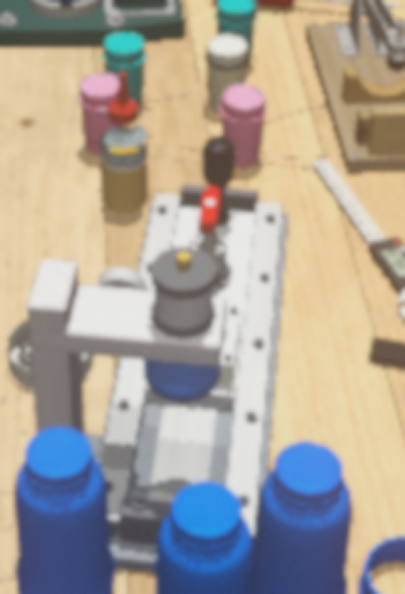

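Request:
{"api": "play_rows", "payload": {
  "plan": [
    [[0, 0, -1], [0, 0, 0.156], 0],
    [[0, 0, -1], [0, 0, 0.156], 0],
    [[0, 0, -1], [0, 0, 0.156], 0],
    [[-1, -0.63, 0], [0, 0, 0], 0],
    [[-1, -0.63, 0], [0, 0, 0], 0],
    [[-1, -0.63, 0], [0, 0, 0], 0],
    [[-1, -0.63, 0], [0, 0, 0], 0],
    [[-1, -0.63, 0], [0, 0, 0], 0],
    [[-1, -0.63, 0], [0, 0, 0], 0],
    [[-1, -0.63, 0], [0, 0, 0], 0],
    [[-1, -0.63, 0], [0, 0, 0], 0],
    [[-1, -0.63, 0], [0, 0, 0], 0],
    [[-1, -0.63, 0], [0, 0, 0], 0],
    [[-1, -0.63, 0], [0, 0, 0], 0],
    [[-1, -0.63, 0], [0, 0, 0], 0],
    [[-1, -0.63, 0], [0, 0, 0], 0],
    [[-1, -0.63, 0], [0, 0, 0], 0],
    [[-1, -0.63, 0], [0, 0, 0], 0],
    [[-1, -0.63, 0], [0, 0, 0], 0],
    [[-1, -0.63, 0], [0, 0, 0], 0]
  ]
}}

```text
clock: 1.82
tool_pos: [0.3868, -0.0184, 0.3214]
orientation: [3.141, 0.0, 2.356]
ft_force: [1.2, 0.7, -0.1]
grip_width: 0.0854
grasp_force: 0.0
```

Request:
{"api": "play_rows", "payload": {
  "plan": [
    [[-1, -0.64, 0], [0, 0, 0], 0],
    [[-1, -0.64, 0], [0, 0, 0], 0],
    [[-1, -0.64, 0], [0, 0, 0], 0],
    [[-1, -0.64, 0.5], [0, 0, 0], 0],
    [[-1, -0.64, 0.5], [0, 0, 0], 0],
    [[0, 0, 1], [0, 0, 0], 0],
    [[0, 0, 1], [0, 0, 0], 0],
    [[0, 0, 1], [0, 0, 0], 0],
    [[0, 0, 0], [0, 0, 0], 0],
    [[0, 0, 0], [0, 0, 0], 0]
  ]
}}

```text
clock: 2.65
tool_pos: [0.4242, -0.1901, 0.2005]
orientation: [-3.14, -0.003, 2.356]
ft_force: [0.7, 0.2, -0.1]
grip_width: 0.0854
grasp_force: 0.0
```

```bash
python3 - <<'E'
from h import *
d=shot('wrist','w1'); print(d['s']['tool_pos'],d['s']['orientation'],d['s']['ft_force'])
print(proj(d,[.4254,-.1919,.072]))
E
```

```text
[ 0.42423765 -0.1901002   0.20053293] [-3.14033342 -0.00333873  2.35609593] [ 0.69520041  0.18834684 -0.06011809]
(np.float64(277.50994793800106), np.float64(206.5535959363191))
```

View pics/w1.png

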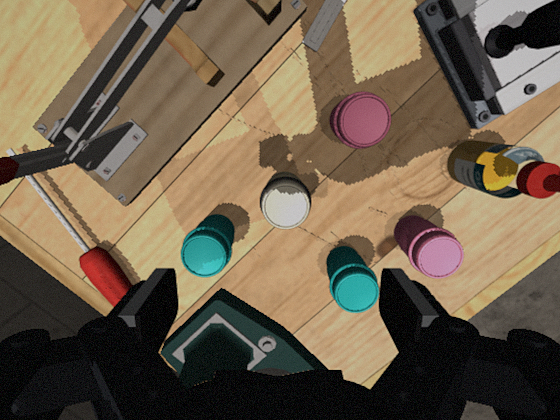

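Cartridge top centre at about (286,202); the teal neighbour lies lower left (207,250), clear of the left finger if I narrow the opening.

```bash
python3 - <<'E'
from h import *
d=load('w1')
g=cv2.cvtColor(d['image'],cv2.COLOR_BGR2GRAY)
print(cv2.HoughCircles(g[150:250,240:330],cv2.HOUGH_GRADIENT,1,50,param1=120,param2=15,minRadius=20,maxRadius=32))
for v in (200,202):
  p=atz(d,286,v,.07); t=p-d['s']['tool_pos']; Rt=R.from_euler('xyz',d['s']['orientation']); print(p,Rt.inv().apply(t))
E
```

```text
[[[44.5 51.5 25.7]]]
[ 0.42678164 -0.1833559   0.07      ] [0.00253489 0.0067319  0.13053375]
[ 0.42799303 -0.18455424  0.07      ] [0.00083096 0.00674128 0.13052805]
```

```bash
python3 - <<'E'
from h import *
d=load('scene0'); c=np.array([.4265,-.186]); p=np.array(d['position'])[:2]; n=(p-c)/np.linalg.norm(p-c)
for z in (0,.03,.04,.045,.05,.055,.06,.072):
    u,v=proj(d,[*(c+n*.0215),z]); print(z,round((u-180)*4),round((v-170)*4))
a=d['image'][270:320,310:350]; cv2.imwrite('pics/c3.png',cv2.resize(a,None,fx=10,fy=10,interpolation=cv2.INTER_CUBIC))
E
```

```text
0 593 580
0.03 597 544
0.04 599 531
0.045 600 525
0.05 600 518
0.055 601 512
0.06 602 506
0.072 604 490
```

View pics/c3.png

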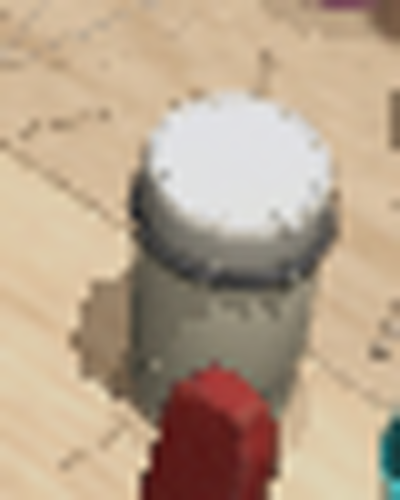

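Request:
{"api": "play_rows", "payload": {
  "plan": [
    [[0.04, 0.18, 0], [0, 0, 0], 0.27],
    [[0, 0, 0], [0, 0, 0], 0.27],
    [[0, 0, 0.8], [0, 0, 0], 0.27],
    [[0, 0, 0.8], [0, 0, 0], 0.27],
    [[0, 0, 0.8], [0, 0, 0], 0.27],
    [[0, 0, 0.8], [0, 0, 0], 0.27],
    [[0, 0, 0.8], [0, 0, 0], 0.27],
    [[0, 0, 0.8], [0, 0, 0], 0.27],
    [[0, 0, 0.8], [0, 0, 0], 0.27],
    [[0, 0, 0.32], [0, 0, 0], 0.27],
    [[0, 0, 0], [0, 0, 0], 0.27],
    [[0, 0, 0], [0, 0, 0], 0.6],
    [[0, 0, 0], [0, 0, 0], 0.8],
    [[0, 0, 0], [0, 0, 0], 0.8],
    [[0, 0, 0], [0, 0, 0], 0.8],
    [[0, 0, 0], [0, 0, 0], 0.8]
  ]
}}

```text
clock: 4.03
tool_pos: [0.4295, -0.1863, 0.0253]
orientation: [3.14, 0.003, 2.356]
ft_force: [0.0, 1.9, 8.6]
grip_width: 0.0398
grasp_force: 60.3
```

Request:
{"api": "play_rows", "payload": {
  "plan": [
    [[0, 0, -0.3], [0, 0, 0], 0.8],
    [[0, 0, -1], [0, 0, 0], 0.8],
    [[0, 0, -1], [0, 0, 0], 0.8],
    [[0, 0, -1], [0, 0, 0], 0.8],
    [[0, 0, -1], [0, 0, 0], 0.8],
    [[0, 0, -1], [0, 0, 0], 0.8],
    [[0.49, 0.95, -0.15], [0, 0, 0], 0.8],
    [[0.49, 0.95, -0.15], [0, 0, 0], 0.8],
    [[0.49, 0.95, -0.15], [0, 0, 0], 0.8],
    [[0.49, 0.95, -0.15], [0, 0, 0], 0.8],
    [[0.49, 0.95, -0.15], [0, 0, 0], 0.8],
    [[0.49, 0.95, -0.15], [0, 0, 0], 0.8],
    [[0.49, 0.95, -0.15], [0, 0, 0], 0.8],
    [[0.49, 0.95, -0.15], [0, 0, 0], 0.8],
    [[0.49, 0.95, -0.15], [0, 0, 0], 0.8],
    [[0.49, 0.95, -0.15], [0, 0, 0], 0.8],
    [[0.49, 0.95, -0.15], [0, 0, 0], 0.8],
    [[0, 0, 0], [0, 0, 0], 0.8],
    [[0, 0, 0], [0, 0, 0], 0.8]
  ]
}}

```text
clock: 5.62
tool_pos: [0.5357, 0.1515, 0.2333]
orientation: [3.141, 0.001, 2.359]
ft_force: [-0.4, -1.3, -0.1]
grip_width: 0.0393
grasp_force: 60.7
```

```bash
python3 - <<'E'
from h import *
d=shot('wrist','w2'); print(d['s']['tool_pos'],d['s']['orientation'],d['s']['ft_force'])
print(proj(d,[.495,.192,.054]))
b=cv2.resize(d['image'],(800,600),interpolation=cv2.INTER_CUBIC);cv2.imwrite('pics/w2b.png',b)
E
```

```text
[0.53567551 0.15147823 0.23330401] [3.14056596e+00 6.96711487e-04 2.35881648e+00] [-0.42840423 -1.25675087 -0.11876279]
(np.float64(277.62624519873407), np.float64(129.00892435257646))
```

View pics/w2b.png

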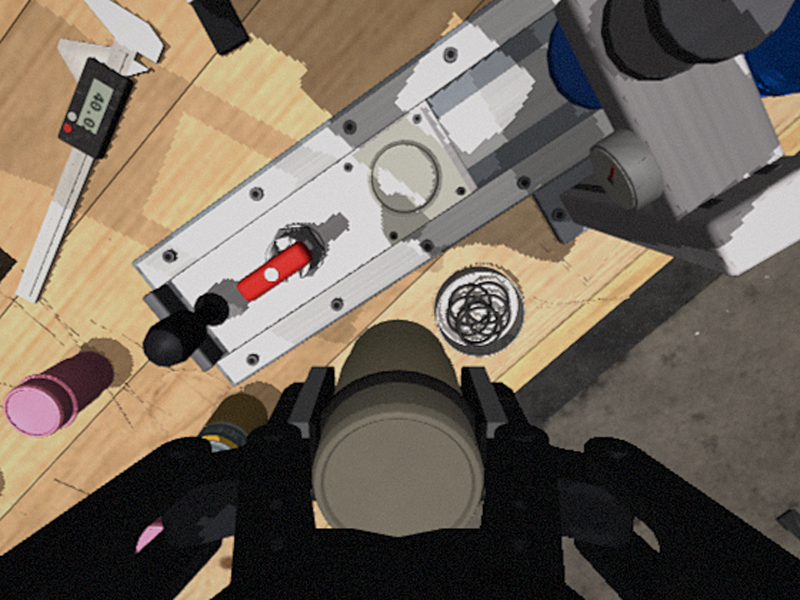

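Pocket rim centre at (406,178) of the 800-px image (rim 372–440), T-grip dot (272,272), gripped cartridge cap centre about (398,473), handle top ~(165,342).

```bash
python3 - <<'E'
from h import *
d=load('w2');Rt=R.from_euler('xyz',d['s']['orientation']);tp=np.array(d['s']['tool_pos'])
k=.7
g=cv2.cvtColor(d['image'],cv2.COLOR_BGR2GRAY)
print(cv2.HoughCircles(g[90:160,245:325],cv2.HOUGH_GRADIENT,1,50,param1=100,param2=12,minRadius=18,maxRadius=30))
print(cv2.HoughCircles(g[270:380,210:350],cv2.HOUGH_GRADIENT,1,90,param1=80,param2=12,minRadius=45,maxRadius=70))
for n,u,v,z in [('nest',406,178,.054),('tgrip',272,272,.110),('gripend1',241,296,.110),('gripend2',307,250,.11),('handletop',165,342,.113),('carttop',398,473,tp[2]+.047),('edge1',134,264,.01),('edge2',484,0,.01),('rail1',170,256,.039),('rail2',450,54,.039),('r3',252,359,.039),('r4',524,182,.039)]:
    p=atz(d,u*k,v*k,z); print(n,np.round(p,4),'tool',np.round(Rt.inv().apply(p-tp),4))
E
```

```text
[[[36.5 34.5 22.4]]]
[[[68.5 57.5 60.6]]]
nest [0.4965 0.199  0.054 ] tool [0.0615 0.0059 0.1793]
tgrip [0.4779 0.1108 0.11  ] tool [ 0.0123 -0.0698  0.1232]
gripend1 [0.4746 0.0878 0.11  ] tool [-0.0015 -0.0883  0.1232]
gripend2 [0.4834 0.1338 0.11  ] tool [ 0.0247 -0.0496  0.1232]
handletop [0.4616 0.0371 0.113 ] tool [-0.0281 -0.1335  0.1202]
carttop [0.5337 0.1536 0.2803] tool [ 0.0029  0.0002 -0.047 ]
edge1 [0.3967 0.0068 0.01  ] tool [-0.0033 -0.2008  0.2231]
edge2 [0.4531 0.3157 0.01  ] tool [0.1745 0.058  0.2232]
rail1 [0.418  0.0447 0.039 ] tool [ 0.0082 -0.1589  0.1941]
rail2 [0.4628 0.2715 0.039 ] tool [0.1364 0.0335 0.1942]
r3 [0.509  0.0259 0.039 ] tool [-0.0695 -0.108   0.1942]
r4 [0.5549 0.2533 0.039 ] tool [0.0583 0.0855 0.1944]
```

Request:
{"api": "play_rows", "payload": {
  "plan": [
    [[0.65, 0.06, 0], [0, 0, 0], 0.8],
    [[0.65, 0.06, 0], [0, 0, 0], 0.8],
    [[0.67, 0.06, 0], [0, 0, 0], 0.8],
    [[0, 0, 0.8], [0, 0, 0], 0.8],
    [[0, 0, 0.8], [0, 0, 0], 0.8],
    [[0, 0, 0.8], [0, 0, 0], 0.8],
    [[0, 0, 0.8], [0, 0, 0], 0.8],
    [[0, 0, 0.8], [0, 0, 0], 0.8],
    [[0, 0, 0.6], [0, 0, 0], 0.8],
    [[0, 0, 0.3], [0, 0, 0], 0.8],
    [[0, 0, 0], [0, 0, 0], 0.8],
    [[0, 0, 0], [0, 0, 0], 0.8],
    [[0, 0, 0], [0, 0, 0], 0.8]
  ]
}}

```text
clock: 6.75
tool_pos: [0.4984, 0.1956, 0.0865]
orientation: [3.14, 0.001, 2.356]
ft_force: [1.3, -0.7, -0.8]
grip_width: 0.0394
grasp_force: 60.7
```

```bash
python3 - <<'E'
from h import *
d=shot('wrist','w3'); print(d['s']['tool_pos'],d['s']['orientation'],d['s']['ft_force'])
cv2.imwrite('pics/w3b.png',cv2.resize(d['image'],(800,600),interpolation=cv2.INTER_CUBIC))
E
```

```text
[0.49835112 0.1956299  0.08645024] [3.14007329e+00 7.48726164e-04 2.35572106e+00] [ 1.29931029 -0.72272708 -0.76307912]
```

View pics/w3b.png

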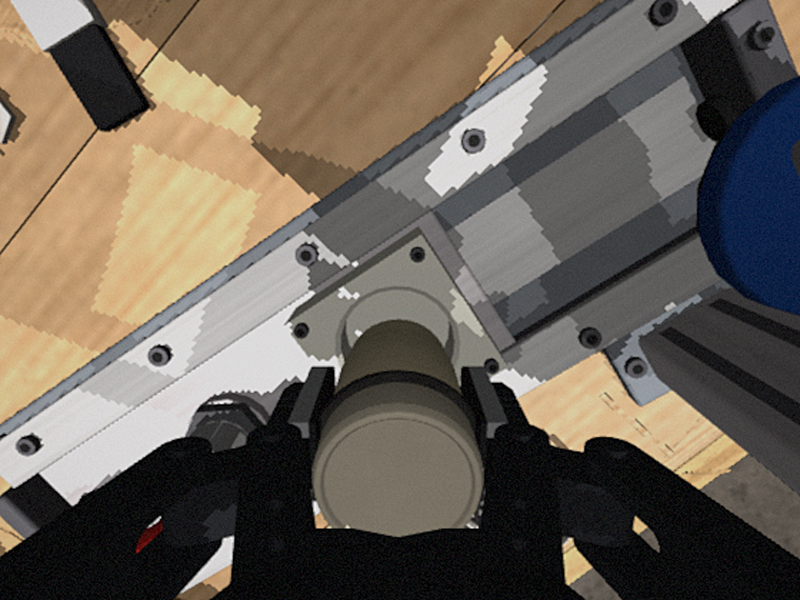

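```bash
python3 - <<'E'
from h import *
d=load('w3');Rt=R.from_euler('xyz',d['s']['orientation']);tp=np.array(d['s']['tool_pos'])
for n,u,v,z in [('rimtop',398,287,.054),('L',337,338,.054),('Rr',458,338,.054),('foot far',398,320,tp[2]-.0253),('s1',417,255,.054),('s2',300,330,.054),('s3',491,366,.054)]:
    p=atz(d,u*.7,v*.7,z); print(n,np.round(p,4),'tool',np.round(Rt.inv().apply(p-tp),4))
E
```

```text
rimtop [0.4799 0.2147 0.054 ] tool [0.0266 0.0004 0.0324]
L [0.4776 0.184  0.054 ] tool [ 0.0065 -0.023   0.0324]
Rr [0.5104 0.2167 0.054 ] tool [0.0064 0.0234 0.0325]
foot far [0.4873 0.2073 0.0612] tool [0.016  0.0004 0.0253]
s1 [0.4763 0.2282 0.054 ] tool [0.0386 0.0073 0.0324]
s2 [0.4654 0.1764 0.054 ] tool [ 0.0098 -0.0369  0.0324]
s3 [0.528  0.2179 0.054 ] tool [-0.0052  0.0366  0.0325]
```

Request:
{"api": "play_rows", "payload": {
  "plan": [
    [[0, 0, 0.15], [0, 0, 0], 0.8],
    [[0, 0, 0.15], [0, 0, 0], 0.8],
    [[0, 0, 0.15], [0, 0, 0], 0.8],
    [[0, 0, 0], [0, 0, 0], 0.8]
  ]
}}

```text
clock: 7.13
tool_pos: [0.4981, 0.1974, 0.0751]
orientation: [3.139, -0.001, 2.356]
ft_force: [-13.8, 3.2, 41.9]
grip_width: 0.0397
grasp_force: 64.5
```

Request:
{"api": "play_rows", "payload": {
  "plan": [
    [[0, 0, -0.15], [0, 0, 0], 0.8],
    [[0.06, -0.03, 0], [0, 0, 0], 0.8],
    [[0, 0, 0.1], [0, 0, 0], 0.8],
    [[0, 0, 0], [0, 0, 0], 0.8]
  ]
}}

```text
clock: 7.47
tool_pos: [0.4962, 0.1971, 0.0747]
orientation: [3.14, 0.0, 2.356]
ft_force: [-7.6, 1.2, 25.0]
grip_width: 0.0394
grasp_force: 63.1
```

Request:
{"api": "play_rows", "payload": {
  "plan": [
    [[0, 0, -0.1], [0, 0, 0], 0.8],
    [[0.06, -0.04, 0], [0, 0, 0], 0.8],
    [[0, 0, 0.1], [0, 0, 0], 0.8],
    [[0, 0, 0.03], [0, 0, 0], 0.8],
    [[0, 0, 0], [0, 0, 0], 0.8]
  ]
}}

```text
clock: 7.88
tool_pos: [0.494, 0.1975, 0.0718]
orientation: [3.14, -0.0, 2.356]
ft_force: [2.7, 4.6, -1.3]
grip_width: 0.0398
grasp_force: 60.8
```

Request:
{"api": "play_rows", "payload": {
  "plan": [
    [[0, 0, 0.08], [0, 0, 0], 0.8],
    [[0, 0, 0.08], [0, 0, 0], 0.8],
    [[0, 0, 0.08], [0, 0, 0], 0.8],
    [[0, 0, 0], [0, 0, 0], 0.8]
  ]
}}

```text
clock: 8.22
tool_pos: [0.494, 0.1975, 0.0644]
orientation: [3.14, -0.0, 2.356]
ft_force: [2.7, 6.0, -3.0]
grip_width: 0.0395
grasp_force: 60.7
```

Request:
{"api": "play_rows", "payload": {
  "plan": [
    [[0, 0.02, 0.08], [0, 0, 0], 0.8],
    [[0, 0, 0.08], [0, 0, 0], 0.8],
    [[0, 0, 0.04], [0, 0, 0], 0.8],
    [[0, 0, 0], [0, 0, 0], 0.8]
  ]
}}

```text
clock: 8.55
tool_pos: [0.494, 0.1975, 0.0585]
orientation: [3.141, -0.0, 2.356]
ft_force: [1.1, 5.8, -1.8]
grip_width: 0.0395
grasp_force: 60.8
```

Request:
{"api": "play_rows", "payload": {
  "plan": [
    [[0, 0.02, 0.04], [0, 0, 0], 0.8],
    [[0, 0, 0.04], [0, 0, 0], 0.8],
    [[0, 0, 0], [0, 0, 0], 0.8]
  ]
}}

```text
clock: 8.8
tool_pos: [0.4941, 0.1976, 0.0562]
orientation: [-3.141, -0.0, 2.356]
ft_force: [2.3, 3.5, -2.2]
grip_width: 0.0393
grasp_force: 60.8
```

Request:
{"api": "play_rows", "payload": {
  "plan": [
    [[0, 0, 0.04], [0, 0, 0], 0.8],
    [[0, 0, 0.04], [0, 0, 0], 0.8],
    [[0, 0, 0], [0, 0, 0], 0.8]
  ]
}}

```text
clock: 9.05
tool_pos: [0.4945, 0.1975, 0.0553]
orientation: [-3.141, 0.0, 2.356]
ft_force: [-2.5, 0.4, 17.0]
grip_width: 0.0393
grasp_force: 62.9
```

Request:
{"api": "play_rows", "payload": {
  "plan": [
    [[0, 0, -0.03], [0, 0, 0], 0.5],
    [[0, 0, 0], [0, 0, 0], 0.27],
    [[0, 0, 0], [0, 0, 0], 0.27],
    [[0, 0, -0.2], [0, 0, 0], 0.27],
    [[0, 0, -0.8], [0, 0, 0], 0.27],
    [[0, 0, -1], [0, 0, 0], 0.27],
    [[0, 0, -1], [0, 0, 0.156], 0.27],
    [[0, 0, -1], [0, 0, 0.156], 0.27],
    [[0, 0, -0.8], [0, 0, 0.156], 0.27],
    [[0, 0, 0], [0, 0, 0.156], 0.27],
    [[0, 0, 0], [0, 0, 0.156], 0.27],
    [[0, 0, 0], [0, 0, 0.156], 0.27],
    [[0, 0, 0], [0, 0, 0.156], 0.27],
    [[0, 0, 0], [0, 0, 0.158], 0.27],
    [[-0.98, 0.02, 0], [0, 0, 0], 0.27],
    [[-0.98, 0.02, 0], [0, 0, 0], 0.27],
    [[-0.98, 0, 0], [0, 0, 0], 0.27],
    [[0, 0, 0], [0, 0, 0], 0.27],
    [[0, 0, 0], [0, 0, 0], 0.27]
  ]
}}

```text
clock: 10.63
tool_pos: [0.4779, 0.1098, 0.1994]
orientation: [-3.141, 0.0, 1.372]
ft_force: [-0.2, 0.2, -0.3]
grip_width: 0.0626
grasp_force: 0.0
```

```bash
python3 - <<'E'
from h import *
d=shot('wrist','w4'); print(d['s']['tool_pos'],d['s']['orientation'],d['s']['ft_force'])
cv2.imwrite('pics/w4b.png',cv2.resize(d['image'],(800,600),interpolation=cv2.INTER_CUBIC))
E
```

```text
[0.47790086 0.10975887 0.19936776] [-3.14127937e+00  2.44568804e-04  1.37218821e+00] [-0.16951195  0.19539149 -0.28703142]
```

View pics/w4b.png

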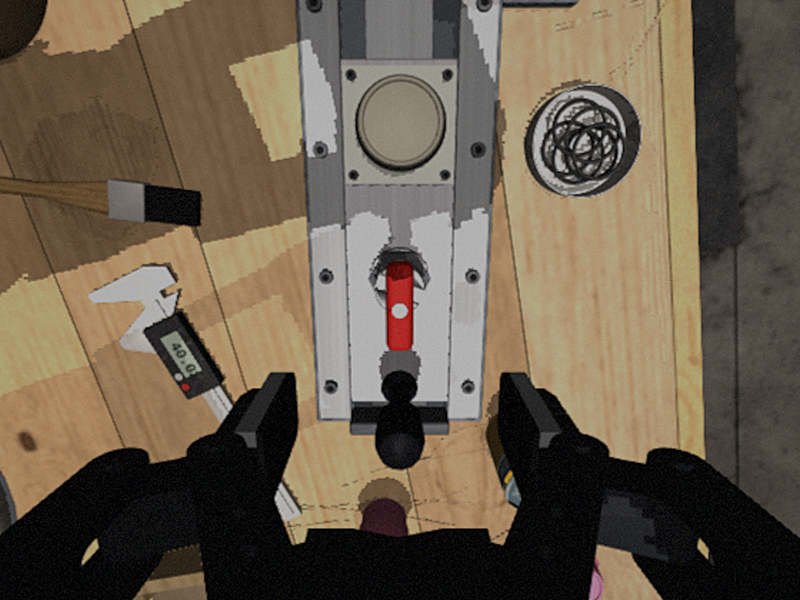

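Cartridge stands centred in the nest at (401,122); T-grip is aligned with the image vertical, dot at (400,311), bar 263–350; rail bolts symmetric, so yaw is right.

```bash
python3 - <<'E'
from h import *
d=load('w4');Rt=R.from_euler('xyz',d['s']['orientation']);tp=np.array(d['s']['tool_pos'])
for n,u,v,z in [('dot',400,311,.110),('e1',400,263,.110),('e2',400,350,.11),('handletop',400,447,.113),('carttop',401,122,.104),('s',399,125,.054)]:
    p=atz(d,u*.7,v*.7,z); print(n,np.round(p,4),'tool',np.round(Rt.inv().apply(p-tp),4))
E
```

```text
dot [0.4786 0.1093 0.11  ] tool [-0.0003  0.0008  0.0894]
e1 [0.4834 0.1332 0.11  ] tool [0.024  0.0008 0.0894]
e2 [0.4745 0.0889 0.11  ] tool [-0.0211  0.0009  0.0894]
handletop [0.4638 0.0355 0.113 ] tool [-0.0755  0.0009  0.0864]
carttop [0.4966 0.1965 0.104 ] tool [0.0888 0.0013 0.0953]
s [0.4963 0.1988 0.054 ] tool [0.091  0.0005 0.1453]
```

Request:
{"api": "play_rows", "payload": {
  "plan": [
    [[0.01, 0.03, 0], [0, 0, 0], 0.5],
    [[0, 0, 0.8], [0, 0, 0], 0.5],
    [[0, 0, 0.8], [0, 0, 0], 0.5],
    [[0, 0, 0.8], [0, 0, 0], 0.5],
    [[0, 0, 0.8], [0, 0, 0], 0.5],
    [[0, 0, 0.48], [0, 0, 0], 0.5],
    [[0, 0, 0.1], [0, 0, 0], 0.5],
    [[0, 0, 0], [0, 0, 0], 0.5],
    [[0, 0, 0], [0, 0, 0], 0.7],
    [[0, 0, 0], [0, 0, 0], 1],
    [[0, 0, 0], [0, 0, 0], 1],
    [[0, 0, 0], [0, 0, 0], 1],
    [[0, 0, 0], [0, 0, 0], 1]
  ]
}}

```text
clock: 11.77
tool_pos: [0.4793, 0.1116, 0.0871]
orientation: [3.141, -0.001, 1.374]
ft_force: [-3.5, 3.1, 6.4]
grip_width: 0.013
grasp_force: 58.9
```

Request:
{"api": "play_rows", "payload": {
  "plan": [
    [[0, 0, -0.04], [0, 0, 0], 1],
    [[0, 0, -0.04], [0, 0, 0], 1],
    [[0, 0, -0.04], [0, 0, 0], 1],
    [[0, 0, -0.04], [0, 0, 0], 1],
    [[0, 0, -0.04], [0, 0, 0], 1],
    [[0, 0, -0.04], [0, 0, 0], 1],
    [[0, 0, 0], [0, 0, 0], 1]
  ]
}}

```text
clock: 12.35
tool_pos: [0.4792, 0.1115, 0.093]
orientation: [-3.142, -0.001, 1.374]
ft_force: [-0.3, 5.5, -9.0]
grip_width: 0.0128
grasp_force: 58.5
```

Request:
{"api": "play_rows", "payload": {
  "plan": [
    [[0, 0, -0.033], [0, 0, 0], 1],
    [[0, 0, -0.033], [0, 0, 0], 1],
    [[0, 0, 0], [0, 0, 0], 1]
  ]
}}

```text
clock: 12.6
tool_pos: [0.4792, 0.1115, 0.0949]
orientation: [-3.141, -0.001, 1.374]
ft_force: [-0.3, 5.1, -9.6]
grip_width: 0.0125
grasp_force: 58.5
```

Request:
{"api": "play_rows", "payload": {
  "plan": [
    [[0, 0, -0.015], [0, 0, 0], 1],
    [[0, 0, -0.015], [0, 0, 0], 1],
    [[0, 0, 0], [0, 0, 0], 1]
  ]
}}

```text
clock: 12.85
tool_pos: [0.4792, 0.1115, 0.0958]
orientation: [-3.141, -0.001, 1.374]
ft_force: [0.4, 6.4, -10.7]
grip_width: 0.0129
grasp_force: 58.5
```

Request:
{"api": "play_rows", "payload": {
  "plan": [
    [[0, 0, -0.012], [0, 0, 0], 1],
    [[0, 0, -0.012], [0, 0, 0], 1],
    [[0, 0, 0], [0, 0, 0], 1]
  ]
}}

```text
clock: 13.1
tool_pos: [0.4792, 0.1115, 0.0965]
orientation: [-3.141, -0.001, 1.374]
ft_force: [-0.6, 5.7, -10.4]
grip_width: 0.0128
grasp_force: 58.5
```

Request:
{"api": "play_rows", "payload": {
  "plan": [
    [[0.01, 0, -0.015], [0, 0, 0], 1],
    [[0, 0, -0.015], [0, 0, 0], 1],
    [[0, 0, 0], [0, 0, 0], 1]
  ]
}}

```text
clock: 13.35
tool_pos: [0.4792, 0.1115, 0.0974]
orientation: [-3.141, -0.0, 1.374]
ft_force: [-0.3, 4.6, -10.5]
grip_width: 0.0128
grasp_force: 58.5
```

Request:
{"api": "play_rows", "payload": {
  "plan": [
    [[0, 0, -0.015], [0, 0, 0], 1],
    [[0, 0, -0.015], [0, 0, 0], 1],
    [[0, 0, 0], [0, 0, 0], 1]
  ]
}}

```text
clock: 13.6
tool_pos: [0.4792, 0.1115, 0.0984]
orientation: [-3.141, -0.0, 1.374]
ft_force: [-0.6, 4.9, -11.0]
grip_width: 0.0128
grasp_force: 58.5
```

Request:
{"api": "play_rows", "payload": {
  "plan": [
    [[0, 0, -0.015], [0, 0, 0], 1],
    [[0, 0, -0.015], [0, 0, 0], 1],
    [[0, 0, 0], [0, 0, 0], 1]
  ]
}}

```text
clock: 13.85
tool_pos: [0.4792, 0.1115, 0.099]
orientation: [-3.141, -0.0, 1.374]
ft_force: [1.3, 5.9, -15.3]
grip_width: 0.0131
grasp_force: 58.6
```

Request:
{"api": "play_rows", "payload": {
  "plan": [
    [[0, 0, -0.01], [0, 0, 0], 1],
    [[0, 0, 0], [0, 0, 0], 1]
  ]
}}

```text
clock: 14.02
tool_pos: [0.4792, 0.1115, 0.0991]
orientation: [-3.141, -0.0, 1.374]
ft_force: [2.0, 5.4, -17.7]
grip_width: 0.0129
grasp_force: 58.5
```

Request:
{"api": "play_rows", "payload": {
  "plan": [
    [[0, 0, 0.023], [0, 0, 0], 1],
    [[0, 0, 0], [0, 0, -0.05], 1],
    [[0, 0, 0], [0, 0, -0.1], 1],
    [[0, 0, 0], [0, 0, -0.1], 1],
    [[0, 0, 0], [0, 0, 0], 1]
  ]
}}

```text
clock: 14.43
tool_pos: [0.4788, 0.1115, 0.0986]
orientation: [-3.14, -0.0, 1.575]
ft_force: [-1.2, 6.1, -11.5]
grip_width: 0.0126
grasp_force: 59.5
```

```bash
python3 - <<'E'
from h import *
s=manip.sense(); print(s['tool_pos'],s['orientation'],s['ft_force'],s['ft_torque'])
E
```

```text
[0.47875812 0.11153917 0.09862598] [-3.14048773e+00 -3.28705124e-04  1.57545142e+00] [ -1.21335024   6.13491026 -11.49252392] [ 0.98353874 -0.00985383  0.0500056 ]
```

Request:
{"api": "play_rows", "payload": {
  "plan": [
    [[0, 0, 0], [0, 0, -0.1], 1],
    [[0, 0, 0], [0, 0, -0.1], 1],
    [[0, 0, 0], [0, 0, -0.1], 1],
    [[0, 0, 0], [0, 0, -0.1], 1],
    [[0, 0, 0], [0, 0, -0.1], 1],
    [[0, 0, 0], [0, 0, -0.1], 1],
    [[0, 0, 0], [0, 0, -0.1], 1],
    [[0, 0, 0], [0, 0, -0.1], 1],
    [[0, 0, 0], [0, 0, -0.1], 1],
    [[0, 0, 0], [0, 0, -0.1], 1],
    [[0, 0, 0], [0, 0, -0.1], 1],
    [[0, 0, 0], [0, 0, -0.1], 1],
    [[0, 0, 0], [0, 0, -0.1], 1],
    [[0, 0, 0], [0, 0, 0], 1]
  ]
}}

```text
clock: 15.6
tool_pos: [0.4768, 0.1106, 0.098]
orientation: [-3.138, -0.004, 2.597]
ft_force: [-5.6, 0.7, -10.6]
grip_width: 0.0123
grasp_force: 59.6
```

```bash
python3 - <<'E'
from h import *
s=manip.sense(); print(s['tool_pos'],s['orientation'],s['ft_force'],s['ft_torque'])
E
```

```text
[0.47676099 0.11056007 0.0980241 ] [-3.13775411 -0.00355782  2.59681833] [ -5.60276197   0.65708636 -10.58174899] [0.30843554 0.69173158 0.04008683]
```

Request:
{"api": "play_rows", "payload": {
  "plan": [
    [[0, 0, 0.02], [0, 0, 0], 1],
    [[0, 0, 0.02], [0, 0, 0], 1],
    [[0, 0, 0.02], [0, 0, 0], 1],
    [[0, 0, 0], [0, 0, 0], 1]
  ]
}}

```text
clock: 15.93
tool_pos: [0.4767, 0.1106, 0.0962]
orientation: [-3.138, -0.004, 2.592]
ft_force: [-5.0, 1.3, -10.3]
grip_width: 0.0125
grasp_force: 59.6
```

Request:
{"api": "play_rows", "payload": {
  "plan": [
    [[0, 0, 0.015], [0, 0, 0], 1],
    [[0, 0, 0.015], [0, 0, 0], 1],
    [[0, 0, 0.01], [0, 0, 0], 1],
    [[0, 0, 0], [0, 0, 0], 1]
  ]
}}

```text
clock: 16.27
tool_pos: [0.4767, 0.1106, 0.095]
orientation: [-3.138, -0.004, 2.592]
ft_force: [-5.3, 1.6, -10.8]
grip_width: 0.0127
grasp_force: 59.6
```

Request:
{"api": "play_rows", "payload": {
  "plan": [
    [[0, 0, 0.01], [0, 0, 0], 1],
    [[0, 0, 0.01], [0, 0, 0], 1],
    [[0, 0, 0], [0, 0, 0], 1]
  ]
}}

```text
clock: 16.52
tool_pos: [0.4768, 0.1106, 0.0947]
orientation: [-3.138, -0.004, 2.592]
ft_force: [-6.7, 0.6, -7.1]
grip_width: 0.0129
grasp_force: 60.3
```

Contact with the notch floor begins (pull falling).

Request:
{"api": "play_rows", "payload": {
  "plan": [
    [[0, 0, 0.01], [0, 0, 0], 1],
    [[0, 0, 0.01], [0, 0, 0], 1],
    [[0, 0, 0], [0, 0, 0], 1]
  ]
}}

```text
clock: 16.77
tool_pos: [0.4768, 0.1106, 0.0946]
orientation: [-3.138, -0.003, 2.592]
ft_force: [-8.2, -0.1, -0.0]
grip_width: 0.0128
grasp_force: 61.3
```

Request:
{"api": "play_rows", "payload": {
  "plan": [
    [[0.01, -0.007, 0], [0, 0, 0], 1],
    [[0, 0, 0], [0, 0, 0], 0.8],
    [[0, 0, 0], [0, 0, 0], 0.6],
    [[0, 0, 0], [0, 0, 0], 0.48],
    [[0, 0, 0], [0, 0, 0], 0.48],
    [[0, 0, -0.3], [0, 0, 0], 0.48],
    [[0, 0, -0.8], [0, 0, 0], 0.48],
    [[0, 0, -0.8], [0, 0, -0.15], 0.48],
    [[0, 0, -0.8], [0, 0, -0.15], 0.48],
    [[0, 0, -0.8], [0, 0, -0.15], 0.48],
    [[-0.02, -0.9, 0], [0, 0, 0], 0.48],
    [[-0.02, -0.9, 0], [0, 0, 0], 0.48],
    [[-0.02, -0.9, 0], [0, 0, 0], 0.48],
    [[0, 0, 0], [0, 0, 0], 0.48],
    [[0, 0, 0], [0, 0, 0], 0.48]
  ]
}}

```text
clock: 18.02
tool_pos: [0.4651, 0.0306, 0.2005]
orientation: [3.141, 0.001, 2.943]
ft_force: [0.5, 0.1, -0.4]
grip_width: 0.0447
grasp_force: 0.0
```

```bash
python3 - <<'E'
from h import *
d=shot('wrist','w5'); print(d['s']['tool_pos'],d['s']['orientation'],d['s']['ft_force'])
cv2.imwrite('pics/w5b.png',cv2.resize(d['image'],(800,600),interpolation=cv2.INTER_CUBIC))
E
```

```text
[0.46508794 0.0306215  0.20054896] [3.14130086e+00 1.08935750e-03 2.94286430e+00] [ 0.47003025  0.13100602 -0.44459069]
```

View pics/w5b.png

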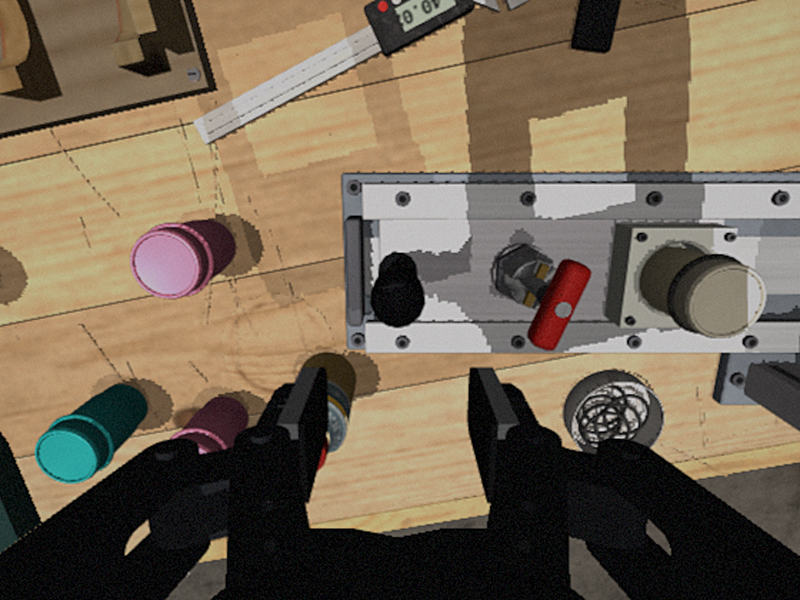

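T-grip is parked, turned (563,309), cartridge upright at (714,295); handle top centre about (398,298).

```bash
python3 - <<'E'
from h import *
d=load('w5');Rt=R.from_euler('xyz',d['s']['orientation']);tp=np.array(d['s']['tool_pos'])
for n,u,v,z in [('htop',398,300,.113),('L',371,296,.108),('R',424,296,.108),('tgrip',563,310,.120)]:
    p=atz(d,u*.7,v*.7,z); print(n,np.round(p,4),'tool',np.round(Rt.inv().apply(p-tp),4))
E
```

```text
htop [0.4597 0.0326 0.113 ] tool [0.0058 0.0009 0.0875]
L [0.4563 0.0195 0.108 ] tool [ 0.0065 -0.0126  0.0925]
R [0.4616 0.0456 0.108 ] tool [0.0065 0.0139 0.0925]
tgrip [0.4783 0.1096 0.12  ] tool [0.0027 0.08   0.0806]
```

Request:
{"api": "play_rows", "payload": {
  "plan": [
    [[0.1, 0.02, 0], [0, 0, 0], 0.48],
    [[0, 0, 0.8], [0, 0, 0], 0.48],
    [[0, 0, 0.8], [0, 0, 0], 0.48],
    [[0, 0, 0.8], [0, 0, 0], 0.48],
    [[0, 0, 0.8], [0, 0, 0], 0.48],
    [[0, 0, 0.8], [0, 0, 0], 0.48],
    [[0, 0, 0.2], [0, 0, 0], 0.48],
    [[0, 0, 0], [0, 0, 0], 0.48],
    [[0, 0.1, 0], [0, 0, 0], 0.48],
    [[0, 0.05, 0], [0, 0, 0], 0.48],
    [[0, 0.05, 0], [0, 0, 0], 0.48],
    [[0, 0.05, 0], [0, 0, 0], 0.48],
    [[0, 0.05, 0], [0, 0, 0], 0.48],
    [[0, 0.05, 0], [0, 0, 0], 0.48],
    [[0, 0, 0], [0, 0, 0], 0.48]
  ]
}}

```text
clock: 19.32
tool_pos: [0.4645, 0.0433, 0.074]
orientation: [3.141, 0.001, 2.945]
ft_force: [0.1, -0.2, -0.6]
grip_width: 0.0443
grasp_force: 0.2
```

Request:
{"api": "play_rows", "payload": {
  "plan": [
    [[0, 0.05, 0], [0, 0, 0], 0.48],
    [[0, 0.05, 0], [0, 0, 0], 0.48],
    [[0, 0.05, 0], [0, 0, 0], 0.48],
    [[0, 0.07, 0], [0, 0, 0], 0.48],
    [[0, 0.1, 0], [0, 0, 0], 0.48],
    [[0, 0.1, 0], [0, 0, 0], 0.48],
    [[0, 0.1, 0], [0, 0, 0], 0.48],
    [[0, 0.1, 0], [0, 0, 0], 0.48]
  ]
}}

```text
clock: 19.98
tool_pos: [0.4679, 0.0616, 0.0737]
orientation: [-3.142, -0.0, 2.945]
ft_force: [-0.1, -3.0, 2.2]
grip_width: 0.0441
grasp_force: 1.4
```

Request:
{"api": "play_rows", "payload": {
  "plan": [
    [[0, 0.13, 0], [0, 0, 0], 0.48],
    [[0, 0.13, 0], [0, 0, 0], 0.48],
    [[0, 0.13, 0], [0, 0, 0], 0.48],
    [[0, 0.13, 0], [0, 0, 0], 0.48],
    [[0, 0.13, 0], [0, 0, 0], 0.48],
    [[0, 0.13, 0], [0, 0, 0], 0.48],
    [[0, 0.13, 0], [0, 0, 0], 0.48],
    [[0, 0.13, 0], [0, 0, 0], 0.48],
    [[0, 0.13, 0], [0, 0, 0], 0.48],
    [[0, 0.13, 0], [0, 0, 0], 0.48],
    [[0, 0.13, 0], [0, 0, 0], 0.48],
    [[0, 0.13, 0], [0, 0, 0], 0.48],
    [[0, 0.13, 0], [0, 0, 0], 0.48],
    [[0, 0.13, 0], [0, 0, 0], 0.48],
    [[0, 0.13, 0], [0, 0, 0], 0.48],
    [[0, 0.13, 0], [0, 0, 0], 0.48],
    [[0, 0.13, 0], [0, 0, 0], 0.48],
    [[0, 0.13, 0], [0, 0, 0], 0.48],
    [[0, 0.1, 0], [0, 0, 0], 0.48],
    [[0, 0.05, 0], [0, 0, 0], 0.48]
  ]
}}

```text
clock: 21.65
tool_pos: [0.4824, 0.135, 0.0737]
orientation: [3.142, -0.0, 2.945]
ft_force: [0.2, -2.9, 2.0]
grip_width: 0.0447
grasp_force: 1.2
```

Request:
{"api": "play_rows", "payload": {
  "plan": [
    [[0, 0.05, 0], [0, 0, 0], 0.48],
    [[0, 0.05, 0], [0, 0, 0], 0.48],
    [[0, 0.05, 0], [0, 0, 0], 0.48],
    [[0, 0.04, 0], [0, 0, 0], 0.48],
    [[0, 0.04, 0], [0, 0, 0], 0.48],
    [[0, 0.04, 0], [0, 0, 0], 0.48],
    [[0, 0.04, 0], [0, 0, 0], 0.48],
    [[0, 0.04, 0], [0, 0, 0], 0.48],
    [[0, 0.03, 0], [0, 0, 0], 0.48]
  ]
}}

```text
clock: 22.4
tool_pos: [0.4846, 0.1458, 0.0737]
orientation: [-3.142, -0.0, 2.945]
ft_force: [1.0, -2.2, 0.1]
grip_width: 0.0447
grasp_force: 1.3
```

Now about 1 mm per call-step near the end.

Request:
{"api": "play_rows", "payload": {
  "plan": [
    [[0, 0.02, 0], [0, 0, 0], 0.48],
    [[0, 0.02, 0], [0, 0, 0], 0.48],
    [[0, 0.02, 0], [0, 0, 0], 0.48],
    [[0, 0.02, 0], [0, 0, 0], 0.48],
    [[0, 0.02, 0], [0, 0, 0], 0.48],
    [[0, 0, 0], [0, 0, 0], 0.48]
  ]
}}

```text
clock: 22.9
tool_pos: [0.4848, 0.1471, 0.0736]
orientation: [-3.139, -0.001, 2.946]
ft_force: [1.2, -13.2, 3.8]
grip_width: 0.0443
grasp_force: 6.5
```

Request:
{"api": "play_rows", "payload": {
  "plan": [
    [[0, -0.03, 0], [0, 0, 0], 0.48],
    [[0, -0.03, 0], [0, 0, 0], 0.48],
    [[0, -0.08, 0], [0, 0, 0], 0.48],
    [[0, -0.08, 0], [0, 0, 0], 0.48],
    [[0, -0.08, 0], [0, 0, 0], 0.48],
    [[0, 0, 0], [0, 0, 0], 0.48],
    [[0, 0, -0.3], [0, 0, 0], 0.48],
    [[0, 0, -0.6], [0, 0, 0], 0.48],
    [[0, 0, -0.8], [0, 0, 0], 0.48],
    [[0, 0, -0.8], [0, 0, 0], 0.48],
    [[0, 0, -0.8], [0, 0, 0], 0.48],
    [[0, 0, -0.8], [0, 0, 0], 0.48],
    [[0, 0, 0], [0, 0, 0], 0.48]
  ]
}}

```text
clock: 23.98
tool_pos: [0.4859, 0.1407, 0.2018]
orientation: [3.138, 0.007, 2.945]
ft_force: [1.1, 0.7, 0.5]
grip_width: 0.0444
grasp_force: 0.0
```

```bash
python3 - <<'E'
from h import *
d=shot('wrist','w6'); s=shot('scene','s6'); print(d['s']['tool_pos'],d['s']['orientation'],d['s']['ft_force'])
a=cv2.resize(d['image'],(480,360)); b=cv2.resize(s['image'][100:280,160:340],(320,320)); 
c=np.zeros((360,800,3),np.uint8); c[:,:480]=a; c[:320,480:]=b; cv2.imwrite('pics/f.png',c)
E
```

```text
[0.48594881 0.14069049 0.20183294] [3.13806826 0.00656851 2.94533687] [1.12585425 0.67703849 0.47623429]
```

```bash
python3 - <<'E'
from h import *
for f in('w5','w6'):
    d=load(f); tp=np.array(d['s']['tool_pos']); im=d['image'].astype(int)
    m=((im[...,2]>110)&(im[...,1]<60)&(im[...,0]<70)).astype(np.uint8); m[:, :330]=0
    n,l,st,c=cv2.connectedComponentsWithStats(m); i=1+st[1:,4].argmax(); u,v=c[i]
    (x,y),(w,h),a=cv2.minAreaRect(np.argwhere(l==i)[:,::-1].astype(np.float32))
    p=atz(d,u,v,.119); print(f,(u,v),st[i,4],(w,h,a),p)
    if f=='w5': p5=p
    else: print('travel',(p-p5)@[.196,.981,0],'lateral',(p-p5)@[.981,-.196,0])
# tile compare: cartridge patch w5 in w6, tin and grease in scene
a=load('w5')['image'];b=load('w6')['image']
r=cv2.matchTemplate(b,a[160:250,425:545],cv2.TM_CCOEFF_NORMED); print(cv2.minMaxLoc(r))
a=load('scene0')['image'];b=load('s6')['image']
for n,(x0,y0,x1,y1) in dict(grease=(303,206,326,260),tin=(262,193,290,216)).items():
    print(n,cv2.minMaxLoc(cv2.matchTemplate(b[y0-10:y1+10,x0-10:x1+10],a[y0:y1,x0:x1],cv2.TM_CCOEFF_NORMED)))
E
```

```text
w5 (np.float64(393.7921195652174), np.float64(214.1413043478261)) 736 (15.140166282653809, 61.26668167114258, 25.559965133666992) [0.47659812 0.10993389 0.119     ]
w6 (np.float64(389.28936742934053), np.float64(214.4051144010767)) 743 (15.672689437866211, 61.248863220214844, 26.029592514038086) [0.49789207 0.21757112 0.119     ]
travel 0.10976573175054863 lateral -0.0002075379505136798
(-0.5729950070381165, 0.4938942790031433, (243, 303), (0, 142))
grease (-0.1036699190735817, 0.9996725916862488, (2, 0), (10, 10))
tin (-0.31022369861602783, 0.9996684193611145, (0, 0), (10, 10))
```

```bash
python3 -c "
from workcell import manip
print(manip.finish_job())"
```

```text
the job is handed in; nothing more can be done
None
```

I handed the job in at about 24 s. The cartridge is seated in the nest, the plunger is parked in its notch, and the shuttle is against the buffer at about 109.8 mm of travel. The grease bottle and tin have not moved. During insertion the cartridge caught on the nest rim once, at about 42 N, and went in after I shifted it slightly. I could not see it again once it was under the test head.

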